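# Close the tea tin, then turn the tea-ball dish to the blue mug

## Robot

A 6-joint arm with a two-finger parallel gripper is mounted at the origin on a cart in front of the work surface, level with it; the furniture and walls round the work are solid. World frame = base frame: x ahead of the robot, y to its left, z up, the work surface at z = 0. Lengths are in m, angles in rad, forces in N, time in s.
With the tool pointing down it reaches from about 0.225 to 0.875 m from the base axis. Payload 3.4 kg.
Tool frame: the origin (TCP) lies at the very end of the fingers, on their centre line; the grasp point (between the pads) lies 19 mm behind it (manip.hold_point_z is the distance from the TCP to the grasp point, in m); z points along the fingers, y is the line along which they close (so a half turn about z gives the same grasp; the last joint's range is limited). The gripper opens to 85 mm and grips with 20 to 120 N. Pads are 22 mm wide; open, the fingers measure 114 mm over their backs; the gripper's body (76 mm by 85 mm) begins 54 mm behind the grasp point. The pads swing forward as they close: fully open they stand 13 mm farther back than shut.
Start: joints at [1.187, 0.276, 1.505, -0, 1.361, -0.121], TCP at [0.149, 0.555, 0.231] pointing down, gripper open.
Joint ranges: [-2.89, 2.89], [-0.75, 2.08], [0.22, 2.7], [-1.18, 4.32], [0.11, 2.71], [-2.7, 2.7]. Speed limits (rad/s): [2.57, 2.57, 3.14, 3.14, 3.14, 3.14].

## Interface

Orientations are given as a unit quaternion [w, x, y, z].
In Python, from rig import readout, viewer, order, manip gives the robot as it stands. The module is installed in compiled form; this text tells all that it offers.
- The arm moves only by the tool send_rows, never from a script. Its arguments are lists of equal length, an entry for each row: "xyz": the shift along the world's x, y, z in m, a list of three; "delta_rot": the turn, a rotation vector about the world's x, y, z in degrees, a list of three. In form: {"xyz": [[tx, ty, tz], ...], "delta_rot": [[wx, wy, wz], ...]}. A call has 1 to 12 rows; each row shifts and turns the commanded pose from where the row before left it; what a row does not reach is not made up. A row lasts 1/10 s, in which the tool goes at most 50 mm and 8.59 degrees, less where a joint would pass 70% of its speed; a pose out of reach is approached as far as the arm can. A call with a gripper value outside its range is refused whole. "gripper" is the finger opening in m, from 0 to 0.0854, set as the call begins (left out, the last holds). The fingers move at their own pace and stop on an object; "force" is the grip in N (left out, the last holds). Time passes only in rows, so rows that do not move let the fingers close. It gives the time, the measured TCP pose, the force, the opening and the grip force at its end, in the units of the state.
- readout.get_state(): the state, without advancing time (a new reading comes with each control period).
- viewer.get_image(name): name is "scene" or "top"; returns a dict with "color" (480x640x3 uint8, red, green, blue), "depth" (480x640 float32, m along the optical axis (not along the pixel's ray), 0 where there is no reading), "K" (3x3 intrinsics, pixels), "dist" ([k1, k2, p1, p2, k3] as OpenCV has them; the pictures are not rectified), "camera_from_world" (4x4, takes a point from world to camera coordinates). Camera axes: x right, y up, looking along -z (the intrinsics and any distortion apply to the point x, -y, -z); pixel columns grow to the right and rows downward; lengths in m; the calibration is good to about 2 mm. A picture is of the moment at which its call begins.
- order.sign_off(): hands the job in; it is judged then, once.
The state is a dict: "clock": time; "qpos": joint angles; "qd": joint speeds; "effort": joint torques, N m; "position": TCP position; "ee_rot": TCP orientation; "contact_force": force on the tool from outside, world axes, zero at the start; "moment": the same for the moment, N m; "width": finger opening in m; "gripper_force": force on a finger pad.
Only numpy, scipy, OpenCV 4.12 (cv2) and the standard library are available. Lean on these libraries where they do the work, as an engineer would, in place of code of your own. Each camera call takes 0.05 s, during which the arm holds its last target. There are 200 camera calls.

## Task

The tea ball is filled: first close the lid of the green tea tin fully. Then lift the white dish by its overhead wooden handle straight up about a hand's breadth off the cork trivet and turn it level through a quarter turn, so that its blue pouring lip points straight at the blue mug on the hob, with the steel tea ball staying in the middle of the dish all the while. Finish still holding the dish there, level and still above its trivet; do not set it down or let go, and leave the mugs, pasta jar and timer where they are.

Things in the scene. Friction and masses are not known exactly. Their poses are not given: they have to be found in the camera images.
- tin_lid (a joint): hinge of the tea tin's green lid: 0 = fully shut, positive = open (about 0.7 to 1.15 rad at the start). The hinge is stiff enough to stay at any angle and needs about 1 to 3 N at the free edge to turn; it has no latch. The tin stands fixed on the worktop left of the hob; it is 100 x 120 mm in plan and 75 mm high, the shut lid's top 84 mm above the hob. The hinge is on the side of the tin away from the robot; the lid opens upwards.
- lid_hinge (a point): middle of the hinge line, at the level of the lid's outer face. Axes turn with the lid: y runs along the hinge line, -x points from the hinge along the lid's outer face to its free edge, z is the outer normal of the lid (upwards when shut).
- lid_edge (a point): middle of the lid's free edge on its outer face, 100 mm from lid_hinge along its -x; same axes. The lid is 6 mm thick, 122 mm long along the hinge, its outer face flat and bare; a small brass thumb tab 34 mm wide sticks out 13 mm past the free edge.
- dish_grip (a point): centre of the dish's overhead handle: a light wooden bar 70 mm long (its x axis), 12 mm thick (its y) and 18 mm high (its z), 105 mm above the underside of the dish's foot, exactly over the dish's centre. Two thin steel stays run from its ends down to the rim at +x and -x. The blue pouring lip, a tongue 30 mm wide ending 88 mm from the centre, points along +y.
- dish_centre (a point): lowest point of the dish's inside, on its centre line, 6 mm above its underside; same axes as dish_grip. The inside rises gently outward, by 5 degrees to a radius of 20 mm and 16 degrees beyond.
- dish: the dish: white with a blue rim, 130 mm across, rim 22 mm high, 0.22 to 0.37 kg; at the start it stands on the trivet, its lip pointing away from the robot. Origin in the centre of its underside; same axes as dish_grip.
- tea_ball: closed steel tea ball, 40 mm in diameter, loose in the middle of the dish, free to roll; origin at its centre. Its top is 58 mm below the centre of the handle bar.
- mug_blue_mid (a point): the blue mug (with a pink band and a handle): on the axis of the cup, half-way up; cup 80 mm across, 101 mm high. It stands about 0.18 m to the left or right of the trivet, crosswise to the lip's start direction. (Another blue mug by the sink, far to the right, is not meant.)
- mug_striped_mid (a point): the white mug with green and red stripes: on the axis of the cup, half-way up; cup 83 mm across, 100 mm high. It stands on the opposite side of the trivet from the blue mug. It is already full.
- trivet: round cork trivet, 150 mm across and 8 mm thick, fixed on the hob; origin in the centre of its underside.
- pasta_jar: glass jar of pasta with a red lid, 81 mm across, 136 mm high, loose; origin in the centre of its underside.
- timer: white and red round kitchen timer, 73 mm across, 62 mm high, loose, behind the dish; origin in the centre of its underside.
Not all that is in view belongs to the job. Of the things shaped like the trivet, the cork one is meant.

How it is judged:
On the way, in this order (a step that is already met when the one before it is completed fails the run):
1. the tea tin's lid is fully shut (value of joint tin_lid below 0.05 rad), for 0.2 s.
2. the dish hangs level from the fingers above its trivet, the ball in its middle (z of dish in the frame of trivet between 0.045 and 0.17 m and horizontal distance between dish and trivet below 0.03 m and contact force between the fingers and dish above 1 N and angle between dish's own z axis and vertical below 0.1 rad and horizontal distance between tea_ball and dish_centre below 0.012 m), for 0.2 s.
At the end, for the whole second after the job is handed in: Lid shut (under 0.05 rad); dish held still in the fingers, underside 45 to 170 mm above the hob, within 30 mm of the trivet's centre, tilt under 0.1 rad; tea ball within 12 mm of the dish's centre; the lip's line passes within 25 mm of the blue mug's axis (all of step 2 and value of joint tin_lid below 0.05 rad and y of mug_blue_mid in the frame of dish above 0.1 m and x of mug_blue_mid in the frame of dish between -0.025 and 0.025 m and linear speed of dish below 0.03 m/s and linear speed of tea_ball below 0.04 m/s and angular speed of dish below 0.15 rad/s); the arm keeps its last pose, push and grip.
It fails at once if the tea ball strays more than 20 mm from the dish's centre (horizontal distance between tea_ball and dish_centre above 0.02 m).
It fails at once if the dish is tipped by more than 0.17 rad (angle between dish's own z axis and vertical above 0.17 rad).
It fails at once if a mug is moved (distance of any of mug_blue_mid, mug_striped_mid from where it was at the start of the episode above 0.02 m).
It fails at once if the pasta jar or the timer is moved (distance of any of pasta_jar, timer from where it was at the start of the episode above 0.02 m).
It also fails if it takes over 58 s, if anything falls off the work surface, if the arm or the gripper's body presses on something with over 40 N, if the wrist force passes 120 N, or if a joint passes its speed limit or range.

## Working session

There is one attempt and no reset: what is moved stays moved. The work goes in short steps, Python scripts to look and compute and a tool call to move; the robot and the scene stay as the last step left them, time stands still between calls to the robot, and variables do not carry over. Pictures are saved under pics/ and viewed, at most 10 in all, crops included, and the job is handed in when it is done.

Besides the shell and the picture viewer there is one more tool, called after ">>>" in YAML: its name, and indented under it one key for each argument. send_rows: Moves the arm, as the interface text tells. Its arguments: {"type":"object","properties":{"xyz":{"type":"array"},"delta_rot":{"type":"array"},"gripper":{"type":"number"},"force":{"type":"number"}},"required":["xyz","delta_rot"]}

```bash
mkdir -p pics && cat > h.py <<'E'
import numpy as np, cv2
from rig import readout, viewer, order, manip
def grab(name):
    im=viewer.get_image(name); np.savez(f'pics/{name}.npz',**im); return im
def pts(im,uv):
    uv=np.array(uv,float).reshape(-1,1,2)
    n=cv2.undistortPoints(uv,np.array(im['K']),np.array(im['dist'])).reshape(-1,2)
    T=np.linalg.inv(im['camera_from_world']); out=[]
    for (u,v),(a,b) in zip(uv.reshape(-1,2),n):
        d=im['depth'][int(round(v)),int(round(u))]
        out.append((T@[a*d,-b*d,-d,1])[:3])
    return np.array(out)
def cloud(im):
    h,w=im['depth'].shape; u,v=np.meshgrid(np.arange(w),np.arange(h))
    n=cv2.undistortPoints(np.stack([u,v],-1).reshape(-1,1,2).astype(float),np.array(im['K']),np.array(im['dist'])).reshape(h,w,2)
    d=im['depth']; P=np.stack([n[...,0]*d,-n[...,1]*d,-d,np.ones_like(d)],-1)
    return (P@np.linalg.inv(im['camera_from_world']).T)[...,:3]
E
python3 - <<'E'
from h import *
print(readout.get_state())
for n in('scene','top'):
    im=grab(n); cv2.imwrite(f'pics/{n}0.png',im['color'][...,::-1])
    print(np.linalg.inv(im['camera_from_world']).round(3))
E
```

```text
{'clock': 0.0, 'qpos': array([ 1.18699713e+00,  2.76600354e-01,  1.50616161e+00, -2.38949172e-05,
        1.36073662e+00, -1.21000652e-01]), 'qd': array([-1.28736891e-03, -3.51628642e-04,  5.60070156e-05, -1.22239236e-03,
       -1.26594597e-03, -1.54834834e-03]), 'effort': array([ 1.04698112e-03, -4.16763568e+01, -2.45809078e+01, -2.39945593e-04,
        1.11078631e-02, -1.66712221e-05]), 'position': array([0.14917958, 0.55473439, 0.23042534]), 'ee_rot': array([-2.26670271e-04,  1.31018942e-01,  9.91379407e-01, -9.25688580e-04]), 'contact_force': array([ 0.47658174, -0.40472882, -0.09716922]), 'moment': array([-0.02481168, -0.01900302,  0.00150006]), 'gripper_force': 0.0, 'width': 0.08522852149534585}
[[ 0.782  0.332 -0.528 -0.051]
 [-0.624  0.411 -0.665 -0.746]
 [-0.004  0.849  0.528  0.718]
 [ 0.     0.     0.     1.   ]]
[[-0.018  0.981 -0.193  0.344]
 [-1.    -0.014  0.022  0.06 ]
 [ 0.019  0.193  0.981  1.288]
 [ 0.     0.     0.     1.   ]]
```

View pics/scene0.png

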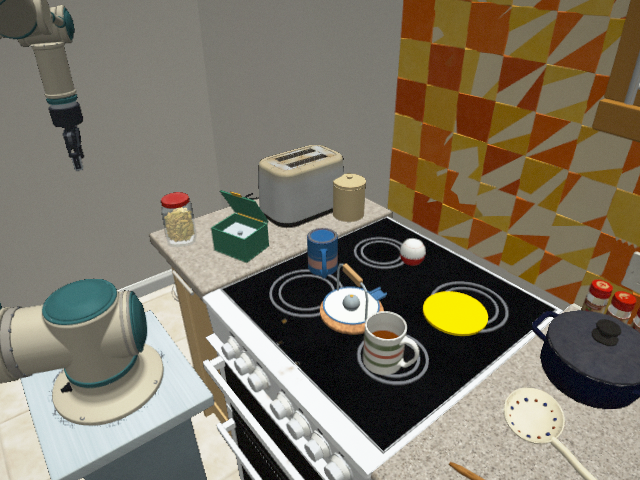

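View pics/top0.png

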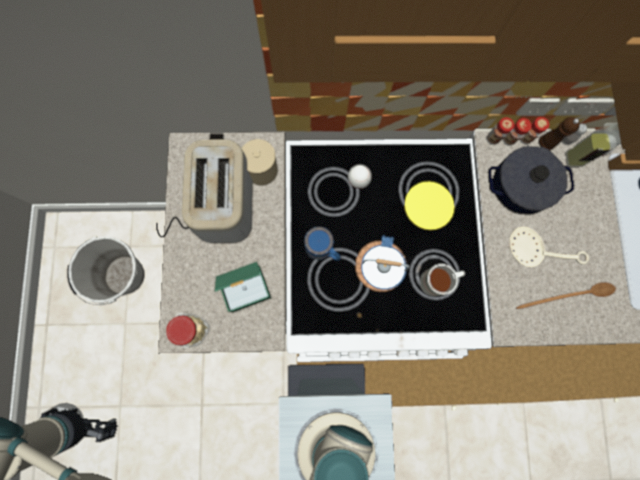

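```bash
python3 - <<'E'
from h import *
a=dict(np.load('pics/top.npz')); s=dict(np.load('pics/scene.npz'))
c=lambda im,x0,y0,x1,y1,k: cv2.resize(im['color'][y0:y1,x0:x1,::-1],None,fx=k,fy=k,interpolation=cv2.INTER_CUBIC)
A=c(a,200,220,300,320,4); B=c(a,340,210,440,310,4)
C=c(s,200,180,300,280,4)[:200*2]
D=c(s,310,250,410,350,4)
cv2.imwrite('pics/c1.png',np.hstack([A,B])); cv2.imwrite('pics/c2.png',np.hstack([C,D]))
E
```

```text
(no output)
```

View pics/c1.png

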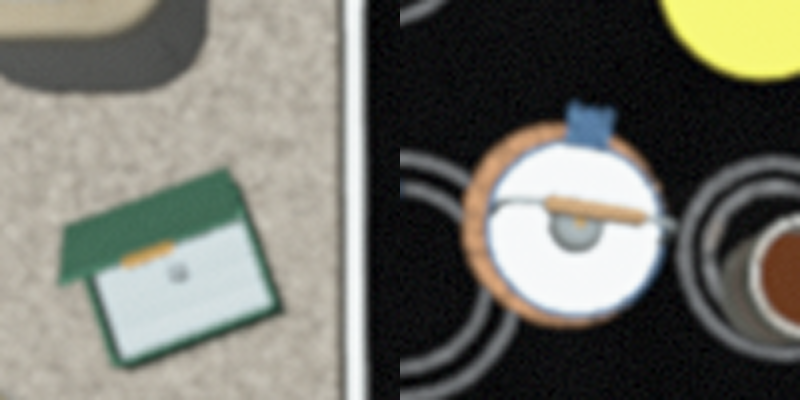

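View pics/c2.png

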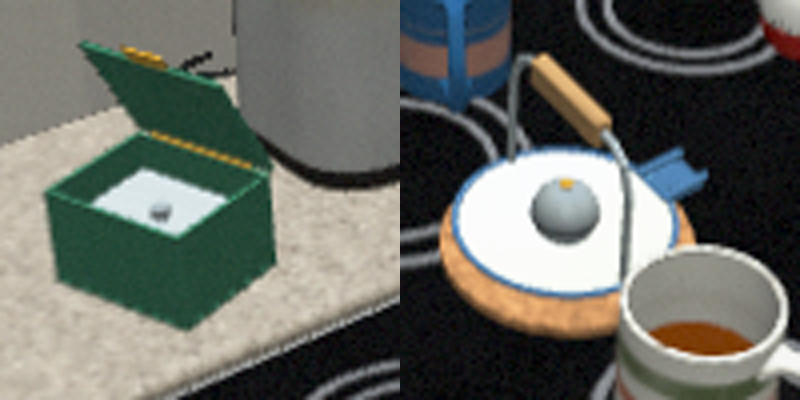

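```bash
python3 - <<'E'
from h import *
a=dict(np.load('pics/top.npz')); s=dict(np.load('pics/scene.npz'))
print('tin top: hingeL,hingeR,edgeL,edgeR,tab');print(pts(a,[(217,277),(256,264),(216,288),(259,272),(237,283),(230,308),(269,297)]).round(3))
for n,im,bx in(('top',a,(205,255,275,320)),('scene',s,(205,185,275,265))):
    P=cloud(im); H=cv2.cvtColor(im['color'],cv2.COLOR_RGB2HSV)
    x0,y0,x1,y1=bx; p=P[y0:y1,x0:x1].reshape(-1,3);h=H[y0:y1,x0:x1].reshape(-1,3)
    m=(h[:,0]>60)&(h[:,0]<95)&(h[:,1]>80)&(p[:,2]>.09)
    q=p[m]; c=np.median(q,0); q=q[np.linalg.norm(q-c,axis=1)<.09]
    c=q.mean(0);u,S,v=np.linalg.svd(q-c); nn=v[2]*np.sign(v[2][2]); print(n,'lid',len(q),c.round(3),nn.round(3),'theta',np.arccos(nn[2]),'az',np.degrees(np.arctan2(nn[1],nn[0])),'rms',S[2]/len(q)**.5, 'max/min',q.max(0).round(3),q.min(0).round(3))
    R=P.reshape(-1,3);hh=H.reshape(-1,3)
    c0=np.array([.39,-.01]) if 0 else pts(a,[(381,267)])[0][:2]
    m=(R[:,2]>.1)&(R[:,2]<.135)&(np.linalg.norm(R[:,:2]-c0,axis=1)<.08)&(hh[:,0]<22)&(hh[:,1]>70)
    q=R[m]; c=np.median(q,0);q=q[np.linalg.norm(q-c,axis=1)<.05]
    e=cv2.minAreaRect(q[:,:2].astype(np.float32)*1000);u,S,v=np.linalg.svd(q-q.mean(0));print('bar',len(q),q.mean(0).round(4),e,'dir',v[0].round(3),'z',np.percentile(q[:,2],[5,50,95]).round(4))
    m=(R[:,2]>.008)&(R[:,2]<.05)&(np.linalg.norm(R[:,:2]-c0,axis=1)<.09)&(hh[:,1]<60)&(hh[:,2]>120)
    print('white',m.sum(),cv2.minEnclosingCircle(R[m][:,:2].astype(np.float32)*1000))
    for nm,zl,px in(('blue',.09,(319,240)),('striped',.09,(440,280))):
        c1=pts(a,[px])[0]
        m=(R[:,2]>.09)&(R[:,2]<.115)&(np.linalg.norm(R[:,:2]-c1[:2],axis=1)<.07)
        print(nm,c1.round(3),m.sum(), R[m].min(0).round(3),R[m].max(0).round(3),cv2.minEnclosingCircle(R[m][:,:2].astype(np.float32)*1000))
print('lip',pts(a,[(484,0)] and [(487.5-0-0,247)]) if 0 else pts(a,[(340+191/4-0,210+118/4)]))
print('ball',pts(a,[(340+(575-400)/4,210+238/4)]))
E
```

```text
tin top: hingeL,hingeR,edgeL,edgeR,tab
[[0.483 0.318 0.092]
 [0.516 0.21  0.1  ]
 [0.447 0.305 0.159]
 [0.487 0.195 0.157]
 [0.457 0.249 0.175]
 [0.4   0.288 0.051]
 [0.427 0.177 0.076]]
top lid 495 [0.482 0.257 0.131] [0.82  0.292 0.492] theta 1.0559823185284254 az 19.61669800033052 rms 0.0008050091853350059 max/min [0.517 0.318 0.174] [0.443 0.195 0.091]
bar 72 [ 0.5122 -0.1478  0.1231] ((511.5870361328125, -148.4888458251953), (59.98381423950195, 9.699756622314453), 81.3253173828125) dir [-0.166 -0.986  0.013] z [0.1186 0.1232 0.1266]
white 1372 ((516.277099609375, -150.88772583007812), 69.31034851074219)
blue [0.581 0.037 0.097] 627 [0.539 0.    0.09 ] [0.616 0.078 0.107] ((578.7762451171875, 39.35354232788086), 39.6739387512207)
striped [ 0.469 -0.308  0.05 ] 192 [ 0.426 -0.36   0.09 ] [ 0.506 -0.259  0.105] ((470.45654296875, -309.13433837890625), 52.106815338134766)
scene lid 543 [0.475 0.251 0.132] [0.824 0.298 0.481] theta 1.0684431160221288 az 19.882626873989523 rms 0.0013042795089563467 max/min [0.518 0.316 0.171] [0.435 0.195 0.09 ]
bar 202 [ 0.5077 -0.1528  0.117 ] ((510.50579833984375, -149.64111328125), (71.29151153564453, 13.621498107910156), 80.76639556884766) dir [-0.165 -0.986 -0.013] z [0.1069 0.1191 0.1226]
white 1299 ((510.46759033203125, -149.51565551757812), 65.74513244628906)
blue [0.581 0.037 0.097] 470 [ 0.538 -0.002  0.09 ] [0.614 0.078 0.105] ((574.8438110351562, 37.712318420410156), 40.30774688720703)
striped [ 0.469 -0.308  0.05 ] 416 [ 0.424 -0.354  0.09 ] [ 0.508 -0.258  0.103] ((466.74444580078125, -306.5943908691406), 48.39765930175781)
lip [[ 0.59250311 -0.16669611  0.03520651]]
ball [[ 0.5021663  -0.14838709  0.04974634]]
```

>>> send_rows:
  xyz:
    - [0.0355,-0.0292,-0.0015]
    - [0.0355,-0.0292,-0.0015]
    - [0.0355,-0.0292,-0.0015]
    - [0.0355,-0.0292,-0.0015]
    - [0.0355,-0.0292,-0.0015]
    - [0.0355,-0.0292,-0.0015]
    - [0.0355,-0.0292,-0.0015]
    - [0.0355,-0.0292,-0.0015]
    - [0.0355,-0.0292,-0.0015]
    - [0.0355,-0.0292,-0.0015]
    - [0,0,0]
    - [0,0,0]
  delta_rot:
    - [0,0,0]
    - [0,0,0]
    - [0,0,0]
    - [0,0,0]
    - [0,0,0]
    - [0,0,0]
    - [0,0,0]
    - [0,0,0]
    - [0,0,0]
    - [0,0,0]
    - [0,0,0]
    - [0,0,0]
  gripper: 0

```text
clock: 1.3
position: [0.5045, 0.2625, 0.2155]
ee_rot: [-0.001, 0.132, 0.991, -0.0]
contact_force: [-1.1, 0.1, -0.1]
width: 0.0001
gripper_force: 0.0
```

>>> send_rows:
  xyz:
    - [0,0,-0.05]
    - [0,0,0]
    - [-0.0139,-0.005,-0.0037]
    - [-0.0139,-0.005,-0.0037]
    - [-0.0136,-0.0049,-0.01]
    - [-0.011,-0.0039,-0.0126]
    - [-0.0083,-0.003,-0.0144]
    - [-0.0055,-0.002,-0.016]
    - [-0.002,-0.0007,-0.0125]
    - [0,0,-0.005]
    - [0,0,-0.004]
    - [0,0,0]
  delta_rot:
    - [0,0,0]
    - [0,0,0]
    - [0,0,0]
    - [0,0,0]
    - [0,0,0]
    - [0,0,0]
    - [0,0,0]
    - [0,0,0]
    - [0,0,0]
    - [0,0,0]
    - [0,0,0]
    - [0,0,0]

```text
clock: 2.5
position: [0.4364, 0.2394, 0.0849]
ee_rot: [0.0, 0.131, 0.991, 0.0]
contact_force: [0.3, 0.3, -0.1]
width: -0.0
gripper_force: 0.0
```

>>> send_rows:
  xyz:
    - [0,0,-0.002]
    - [0,0,-0.002]
    - [0,0,0]
    - [0,0,0]
  delta_rot:
    - [0,0,0]
    - [0,0,0]
    - [0,0,0]
    - [0,0,0]

```text
clock: 2.9
position: [0.437, 0.2394, 0.0837]
ee_rot: [0.001, 0.131, 0.991, 0.001]
contact_force: [-4.7, -1.4, 20.2]
width: -0.0002
gripper_force: 10.2
```

>>> send_rows:
  xyz:
    - [0,0,0.04]
    - [0,0,0.04]
    - [0.0074,-0.0388,0.004]
    - [0.0074,-0.0388,0.004]
    - [0.0074,-0.0388,0.004]
    - [0.0074,-0.0388,0.004]
    - [0.0074,-0.0388,0.004]
    - [0.0074,-0.0388,0.004]
    - [0.0074,-0.0388,0.004]
    - [0.0074,-0.0388,0.004]
    - [0.0074,-0.0388,0.004]
    - [0.0074,-0.0388,0.004]
  delta_rot:
    - [0,0,0]
    - [0,0,0]
    - [0,0,-8.44]
    - [0,0,-8.44]
    - [0,0,-8.44]
    - [0,0,-8.44]
    - [0,0,-8.44]
    - [0,0,-8.44]
    - [0,0,-8.44]
    - [0,0,-8.44]
    - [0,0,-8.44]
    - [0,0,-8.44]
  gripper: 0.05
  force: 40

```text
clock: 4.1
position: [0.5107, -0.1511, 0.2012]
ee_rot: [0.001, 0.765, 0.644, 0.0]
contact_force: [0.6, 0.5, 0.4]
width: 0.0503
gripper_force: 0.0
```

```bash
python3 - <<'E'
from h import *
s=grab('scene');a=grab('top')
c=lambda im,x0,y0,x1,y1,k: cv2.resize(im['color'][y0:y1,x0:x1,::-1],None,fx=k,fy=k,interpolation=cv2.INTER_CUBIC)
cv2.imwrite('pics/d.png',np.hstack([c(s,200,160,300,260,3),c(s,300,160,440,340,3)[:300]]) if 0 else c(s,200,150,460,345,3))
P=cloud(a)[255:320,205:275].reshape(-1,3);H=cv2.cvtColor(a['color'],cv2.COLOR_RGB2HSV)[255:320,205:275].reshape(-1,3)
q=P[(P[:,2]>.07)&(H[:,0]>60)&(H[:,0]<95)&(H[:,1]>80)];q=q[abs(q[:,2]-np.median(q[:,2]))<.02];v=np.linalg.svd(q-q.mean(0))[2][2];print(len(q),q.mean(0),v,np.arccos(abs(v[2])))
st=readout.get_state();print(st['position'],st['ee_rot'],st['width'],st['qpos'])
E
```

```text
1521 [0.45456704 0.24733641 0.08510902] [-0.00119944  0.00246506  0.99999624] 0.00274138561008849
[ 0.51227691 -0.15449255  0.2013928 ] [2.70801049e-03 7.65018531e-01 6.44002570e-01 6.54793851e-05] 0.0500479455444597 [-0.42143985  0.23256811  1.64216929 -0.00234713  1.26192141 -0.24937927]
```

View pics/d.png

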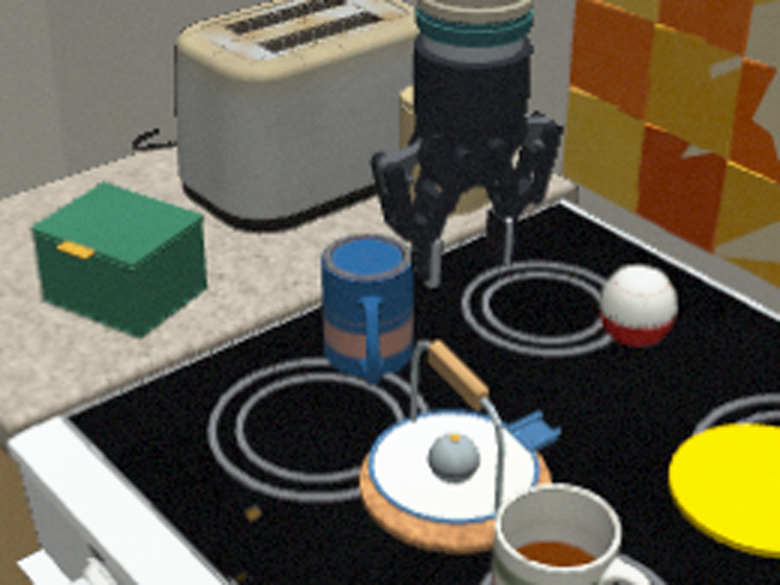

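>>> send_rows:
  xyz:
    - [0,0,0]
    - [0,0,0]
    - [0,0,-0.02]
    - [0,0,-0.02]
    - [0,0,-0.01]
    - [0,0,0]
    - [0,0,0]
  delta_rot:
    - [0,0,0]
    - [0,0,0]
    - [0,0,0]
    - [0,0,0]
    - [0,0,0]
    - [0,0,0]
    - [0,0,0]

```text
clock: 4.9
position: [0.5105, -0.1487, 0.1509]
ee_rot: [0.0, 0.763, 0.647, 0.0]
contact_force: [0.2, 0.0, -0.2]
width: 0.0501
gripper_force: 0.0
```

>>> send_rows:
  xyz:
    - [0,0,-0.015]
    - [0,0,-0.02]
    - [0,0,-0.015]
    - [0,0,-0.007]
    - [0,0,0]
    - [0,0,0]
  delta_rot:
    - [0,0,0]
    - [0,0,0]
    - [0,0,0]
    - [0,0,0]
    - [0,0,0]
    - [0,0,0]
  gripper: 0.035

```text
clock: 5.5
position: [0.511, -0.1495, 0.0943]
ee_rot: [0.001, 0.763, 0.646, 0.0]
contact_force: [0.1, -0.2, 0.4]
width: 0.0349
gripper_force: 0.0
```

```bash
python3 - <<'E'
from h import *
s=grab('scene')
cv2.imwrite('pics/e.png',cv2.resize(s['color'][220:350,290:430,::-1],None,fx=4,fy=4,interpolation=cv2.INTER_CUBIC))
E
```

```text
(no output)
```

View pics/e.png

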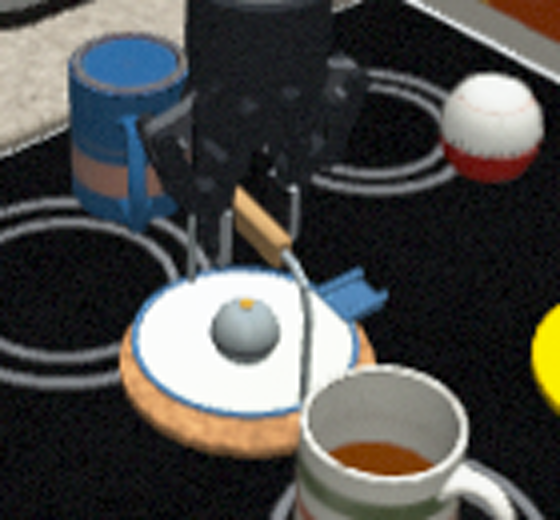

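```bash
python3 - <<'E'
from h import *
s=dict(np.load('pics/scene.npz'))
c=np.array([.511,-.1495,.0943]);y=np.array([.985,-.17,0]);x=np.array([-.17,-.985,0])
b=np.array([.511,-.149,.113])
for n,p in dict(tcp=c,f1=c+.0175*y,f2=c-.0175*y,f1b=c+.03*y,f2b=c-.03*y,bar1=b+.035*x,bar2=b-.035*x,b=b).items():
    q=(s['camera_from_world']@[*p,1])[:3]*[1,-1,-1]
    u=cv2.projectPoints(q.reshape(1,3),np.zeros(3),np.zeros(3),np.array(s['K']),np.array(s['dist']))[0].ravel()
    print(n,((u-[290,220])*4).round())
E
```

```text
tcp [247. 247.]
f1 [274. 238.]
f2 [220. 256.]
f1b [293. 231.]
f2b [201. 263.]
bar1 [283. 253.]
bar2 [215. 187.]
b [248. 219.]
```

The crop shows the bar between the two fingertips, at (225,255) and (293,230). The ball is centred at (245,330). I'll close gently.

>>> send_rows:
  xyz:
    - [0,0,0]
    - [0,0,0]
    - [0,0,0]
  delta_rot:
    - [0,0,0]
    - [0,0,0]
    - [0,0,0]
  gripper: 0.016
  force: 30

```text
clock: 5.85
position: [0.5104, -0.1493, 0.0938]
ee_rot: [0.0, 0.763, 0.646, 0.0]
contact_force: [-0.5, 0.3, -0.5]
width: 0.0163
gripper_force: 0.0
```

>>> send_rows:
  xyz:
    - [0,0,0]
    - [0,0,0]
    - [0,0,0]
    - [0,0,0]
  delta_rot:
    - [0,0,0]
    - [0,0,0]
    - [0,0,0]
    - [0,0,0]
  gripper: 0.008
  force: 60

```text
clock: 6.25
position: [0.5108, -0.1494, 0.0938]
ee_rot: [0.001, 0.763, 0.646, 0.0]
contact_force: [1.2, -0.7, 2.2]
width: 0.0111
gripper_force: 59.7
```

>>> send_rows:
  xyz:
    - [0,0,0.001]
    - [0,0,0.002]
    - [0,0,0.004]
    - [0,0,0.006]
    - [0,0,0.008]
    - [0,0,0.009]
    - [0,0,0.009]
    - [0,0,0.009]
    - [0,0,0.009]
    - [0,0,0.009]
    - [0,0,0.009]
    - [0,0,0.008]
  delta_rot:
    - [0,0,0]
    - [0,0,0]
    - [0,0,0]
    - [0,0,0]
    - [0,0,0]
    - [0,0,0]
    - [0,0,0]
    - [0,0,0]
    - [0,0,0]
    - [0,0,0]
    - [0,0,0]
    - [0,0,0]

```text
clock: 7.45
position: [0.5103, -0.1492, 0.1773]
ee_rot: [0.0, 0.763, 0.646, 0.0]
contact_force: [-0.3, -0.1, -2.0]
width: 0.0112
gripper_force: 58.9
```

>>> send_rows:
  xyz:
    - [0,0,0.005]
    - [0,0,0.002]
    - [0,0,0]
    - [0,0,0]
    - [0,0,0]
    - [0,0,0]
    - [0,0,0]
    - [0,0,0]
  delta_rot:
    - [0,0,0]
    - [0,0,0]
    - [0,0,0]
    - [0,0,0]
    - [0,0,0]
    - [0,0,0]
    - [0,0,0]
    - [0,0,0]

```text
clock: 8.25
position: [0.5102, -0.1492, 0.1833]
ee_rot: [-0.0, 0.763, 0.646, -0.0]
contact_force: [-0.2, 0.2, -2.8]
width: 0.011
gripper_force: 58.9
```

```bash
python3 - <<'E'
from h import *
s=grab('scene')
cv2.imwrite('pics/f.png',cv2.resize(s['color'][180:340,290:450,::-1],None,fx=3.7,fy=3.7,interpolation=cv2.INTER_CUBIC))
E
```

```text
(no output)
```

View pics/f.png

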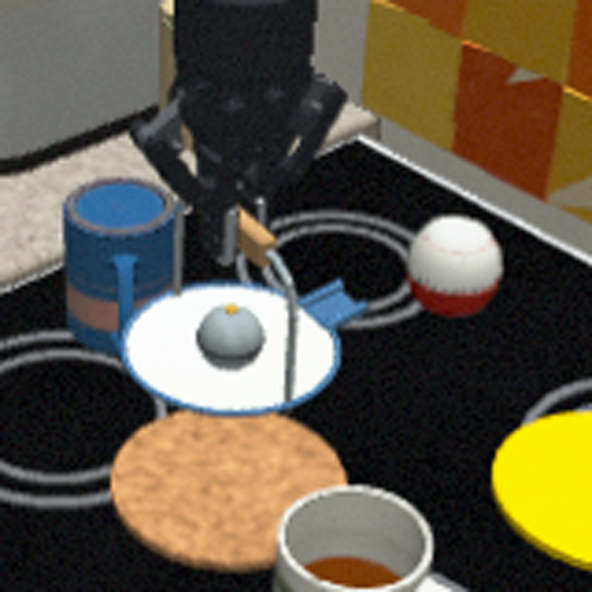

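>>> send_rows:
  xyz:
    - [0,0,0]
    - [0,0,0]
    - [0,0,0]
    - [0,0,0]
    - [0,0,0]
    - [0,0,0]
    - [0,0,0]
    - [0,0,0]
    - [0,0,0]
    - [0,0,0]
    - [0,0,0]
    - [0,0,0]
  delta_rot:
    - [0,0,0.5]
    - [0,0,1]
    - [0,0,1.5]
    - [0,0,2]
    - [0,0,2.5]
    - [0,0,3]
    - [0,0,3]
    - [0,0,3]
    - [0,0,3]
    - [0,0,3]
    - [0,0,3]
    - [0,0,3]

```text
clock: 9.5
position: [0.5102, -0.1492, 0.1834]
ee_rot: [0.0, 0.579, 0.815, 0.0]
contact_force: [-0.5, -0.7, -3.0]
width: 0.0111
gripper_force: 58.9
```

>>> send_rows:
  xyz:
    - [0,0,0]
    - [0,0,0]
    - [0,0,0]
    - [0,0,0]
    - [0,0,0]
    - [0,0,0]
    - [0,0,0]
    - [0,0,0]
    - [0,0,0]
    - [0,0,0]
    - [0,0,0]
    - [0,0,0]
  delta_rot:
    - [0,0,3]
    - [0,0,3]
    - [0,0,3]
    - [0,0,3]
    - [0,0,3]
    - [0,0,3]
    - [0,0,3]
    - [0,0,3]
    - [0,0,3]
    - [0,0,3]
    - [0,0,3]
    - [0,0,3]

```text
clock: 10.7
position: [0.5102, -0.1492, 0.1834]
ee_rot: [0.0, 0.299, 0.954, 0.0]
contact_force: [-0.7, -0.2, -2.6]
width: 0.011
gripper_force: 58.9
```

>>> send_rows:
  xyz:
    - [0,0,0]
    - [0,0,0]
    - [0,0,0]
    - [0,0,0]
    - [0,0,0]
    - [0,0,0]
    - [0,0,0]
    - [0,0,0]
    - [0,0,0]
    - [0,0,0]
    - [0,0,0]
    - [0,0,0]
  delta_rot:
    - [0,0,3]
    - [0,0,3]
    - [0,0,3]
    - [0,0,2.5]
    - [0,0,2]
    - [0,0,1.5]
    - [0,0,0.7]
    - [0,0,0]
    - [0,0,0]
    - [0,0,0]
    - [0,0,0]
    - [0,0,0]

```text
clock: 11.9
position: [0.5102, -0.1492, 0.1834]
ee_rot: [0.0, 0.167, 0.986, 0.0]
contact_force: [-0.6, 0.5, -2.5]
width: 0.0112
gripper_force: 58.9
```

```bash
python3 - <<'E'
from h import *
s=grab('scene');a=grab('top')
A=cv2.resize(s['color'][180:340,290:390,::-1],None,fx=3.7,fy=3.7,interpolation=cv2.INTER_CUBIC)
B=cv2.resize(a['color'][190:350,290:400,::-1],None,fx=3.7,fy=3.7,interpolation=cv2.INTER_CUBIC)
cv2.imwrite('pics/g.png',np.hstack([A,B]))
print(readout.get_state())
for n,im in(('s',s),('a',a)):
    R=cloud(im).reshape(-1,3);hh=cv2.cvtColor(im['color'],cv2.COLOR_RGB2HSV).reshape(-1,3)
    near=np.linalg.norm(R[:,:2]-[.511,-.149],axis=1)
    m=(R[:,2]>.1)&(R[:,2]<.135)&(near<.1)&(near>.072)&(hh[:,0]>95)&(hh[:,0]<125)&(hh[:,1]>100)
    q=R[m];print(n,'lip',m.sum(),q.mean(0).round(4),'ang',np.degrees(np.arctan2(q[:,1].mean()+.149,q[:,0].mean()-.511)))
    m=(R[:,2]>.09)&(R[:,2]<.13)&(near<.09)&(hh[:,1]<60)&(hh[:,2]>120)
    print('white',m.sum(),cv2.minEnclosingCircle(R[m][:,:2].astype(np.float32)*1000),'z',np.percentile(R[m][:,2],[2,50,98]).round(3))
E
```

```text
{'clock': 12.0, 'qpos': array([-4.15535922e-01,  2.43119081e-01,  1.67480662e+00,  1.13332530e-04,
        1.22365348e+00, -1.65025396e+00]), 'qd': array([-0.00030842,  0.00111412,  0.00097661,  0.00115491,  0.00029143,
        0.01212983]), 'effort': array([ 5.51637659e-04, -3.96503055e+01, -2.41645986e+01,  5.72913341e-03,
        2.77709325e-03,  5.66452127e-04]), 'position': array([ 0.51020904, -0.1492212 ,  0.18342621]), 'ee_rot': array([1.95864892e-05, 1.67268444e-01, 9.85911388e-01, 5.00118440e-05]), 'contact_force': array([ 0.2939826 , -0.08918248, -2.8582959 ]), 'moment': array([-0.0338299 , -0.03311505, -0.04720466]), 'gripper_force': 58.88385057449341, 'width': 0.01100762856789043}
s lip 64 [ 0.5369 -0.0735  0.1225] ang 71.06704229028237
white 1226 ((509.89544677734375, -151.6188507080078), 65.9560775756836) z [0.104 0.113 0.12 ]
a lip 51 [ 0.5406 -0.0749  0.1237] ang 68.22489621949072
white 762 ((511.9327392578125, -138.50961303710938), 75.14076232910156) z [0.106 0.116 0.125]
```

View pics/g.png

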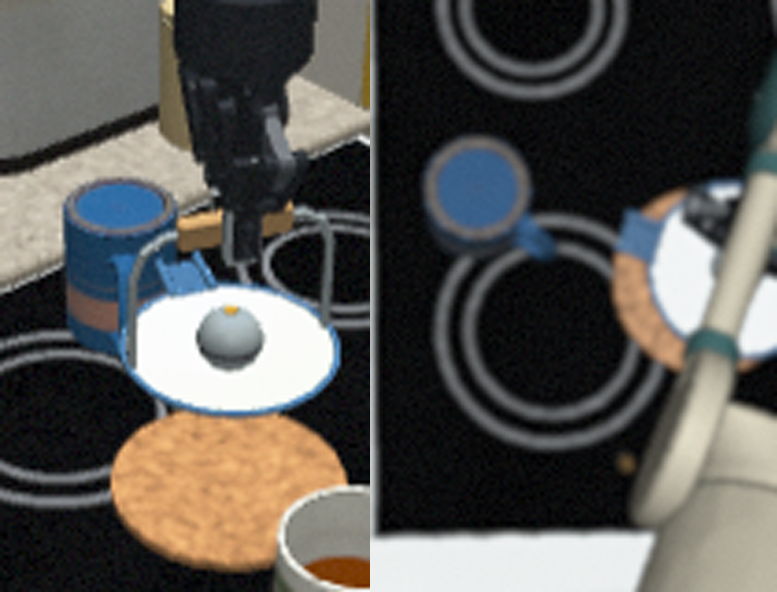

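The dish hangs level with the ball centred. The lip points at about 70.7°, straight at the blue mug, so I'm handing in.

```bash
python3 -c "
from rig import order; print(order.sign_off())"
```

```text
the job is handed in; nothing more can be done
None
```

The job is handed in at about 12 s of the 58 s, though no verdict came back: the tin lid is shut (measured 0.003 rad), and the dish hangs level and still about 90 mm above its trivet, ball in the middle, lip pointing at the blue mug to within about 2–3°.

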